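Spot a bracket's hole centres through onto its sole plate with a transfer punch

ROBOT

A 6-joint arm with a two-finger parallel gripper is mounted at the origin on the work surface. World frame = base frame: x ahead of the robot, y to its left, z up, the work surface at z = 0. Lengths are in mm, angles in rad, forces in N, time in s.
With the tool pointing down it reaches from about 300 to 775 mm from the base axis. Payload 14.6 kg.
Tool frame: the origin (TCP) lies between the finger pads; the fingertips stand 19 mm ahead of it and the grasp point (between the pads) is the TCP; z points along the fingers, y is the line along which they close (so a half turn about z gives the same grasp; the last joint's range is limited). The gripper opens to 94 mm and grips with 3 to 60 N. Pads are 16 mm wide; open, the fingers measure 119 mm over their backs; the gripper's body (75 mm by 177 mm) begins 78 mm behind the grasp point.
Start: joints at [1.083, 0.3, 1.521, -0, 1.321, -0.067], TCP at [224.666, 502.01, 224.446] pointing down, gripper open.
Joint ranges: [-3.03, 3.03], [-0.79, 2.21], [0.23, 2.52], [-1.04, 4.18], [0, 3.07], [-2.55, 2.55]. Speed limits (rad/s): [2.22, 2.22, 2.57, 3.14, 3.14, 3.14].

INTERFACE

Orientations are given as [roll, pitch, yaw] about the fixed x, y, z axes, in that order (R = Rz(yaw) Ry(pitch) Rx(roll)).
In Python, from cell import monitor, imaging, job, find_in, trace gives the robot as it stands. The module is installed in compiled form; this text tells all that it offers.
- The arm moves only by the tool arm_command, never from a script. Its argument "steps" is a list of rows, each a list of 5 numbers: the opening, from 0 (shut) to 1 (fully open), then the shift along the tool's x, y, z in mm, then the turn about the tool's z in degrees. In form: [[gripper, dx, dy, dz, turn], ...]. A call has 1 to 20 rows; each row is the pose to reach, as a shift and turn from the pose commanded when the call began, along the tool's axes at that moment; what a row does not reach only later rows make up. A row lasts 1/8 s, in which the tool goes at most 62.5 mm and 10.7 degrees, less where a joint would pass 70% of its speed; a pose out of reach is approached as far as the arm can. A call with a gripper value outside its range is refused whole. The fingers move at their own pace and stop on an object; "force" is the grip in N (left out, the last holds). Time passes only in rows, so rows that repeat a pose let the fingers close. It gives the time, the measured TCP pose, the force, the opening and the grip force at its end, in the units of the state.
- monitor.read_state(): the state, without advancing time (a new reading comes with each control period).
- imaging.camera(name): name is "scene" or "top" or "wrist"; returns a dict with "img" (384x512x3 uint8, red, green, blue), "mtx" (3x3 intrinsics, pixels), "D" ([k1, k2, p1, p2, k3] as OpenCV has them; the pictures are not rectified), "view" (4x4, takes a point from world to camera coordinates). Camera axes: x right, y down, z forward; pixel columns grow to the right and rows downward; lengths in mm; the calibration is good to about 2 mm. A picture is of the moment at which its call begins. There is no depth.
- job.sign_off(): hands the job in; it is judged then, once.
Trained networks look in a picture, given as the dict that the camera call returned (one of the last four; its "shot" number tells which), for a name from the list of things; names that differ only in an ending like _2 or _b are one class to them, and where a whole thing is asked for, a point or a joint stands for the part that bears it (a point fixed in the world has none). Each returns a list of dicts, best first, with "p" (0 to 1); they miss things now and then, are a little off and sometimes report something else, mostly with a low value. They report only what shows in the picture. A call takes as long as a camera call.
- find_in(picture, target): "rect" ([centre column, centre row, width, height] in pixels, round what is visible of it).
- trace(picture, target): "region" (384x512 bool, what is visible of it) and "rect" ([centre column, centre row, width, height] in pixels, round what is visible of it).
The state is a dict: "clock": time; "joints": joint angles; "qd": joint speeds; "effort": joint torques, N m; "eef_pos": TCP position; "eef_rot": TCP orientation; "wrist_force": force on the tool from outside, world axes, zero at the start; "moment": the same for the moment, N m; "finger_gap": finger opening in mm; "finger_force": force on a finger pad.
Only numpy, scipy, OpenCV 4.12 (cv2) and the standard library are available. Lean on these libraries where they do the work, as an engineer would, in place of code of your own. Each camera call takes 0.05 s, during which the arm holds its last target. There are 200 camera calls.

TASK

The shaft bracket is clamped on its sole plate and its hole centres have to be spotted through onto the steel: take the long transfer punch out of the wooden block and, holding it upright, touch its point lightly to the plate through the left bolt hole of the bracket's foot (left as the robot sees it), then through the right one, for a fine prick mark at each. Last, pass it down through the bracket's upper bush and on through the lower one until the point meets the plate, and finish holding it there, firmly gripped and pressed down on the steel with light hand pressure, ready for the hammer blow. Leave the other tools and the bolts as they are.

Things in the scene. Friction and masses are not known exactly. Their poses are not given: they have to be found in the camera images.
- punch: transfer punch: plain bright steel round bar, 12 mm in diameter and 170 mm long, 0.1 to 0.21 kg, pointed at its lower end; stands point down in a hole of the wooden block, 110 mm of it above the block: by far the tallest of the three tools there, the hole it is in varies, and it may lean up to about 1 degree. Origin at the point, z axis up along the bar to its flat head
- punch_tip (a point): the point of the punch (same place as its body's origin). The nose is a cone 10 mm long ending in a 2 mm wide flat
- block: wooden tool block 50 x 130 x 70 mm high, fixed, origin at the centre of its underside, y along its length; three holes of 12.8 mm in a row 38 mm apart, 60 mm deep (floors 10 mm above the bench)
- plate: sole plate: bright steel, 150 x 300 x 8 mm, lying fixed on two wooden packers 25 mm high, so its top is 33 mm above the bench. Origin at bench level below its centre, y along its length
- bracket: dark welded steel shaft bracket, fixed on the plate by two grey G-clamps; nothing is higher than 94 mm above the plate. Foot 70 x 200 x 10 mm with a bolt hole near either end, upright 44 mm wide, and two short arms, one over the other, pointing away from the robot, each ending in a 36 mm round boss with a bronze bush. Origin under the foot's centre on the plate's top, x towards the bushes, y to the foot's left end
- hole_left (a point): point on the plate's top face in the centre of the left bolt hole (75 mm from the foot's centre, robot's left). The hole is 14 mm in diameter, upright, 10 mm deep down to the plate
- hole_right (a point): the same in the right bolt hole
- bush_upper (a point): centre of the upper bush's mouth, 92 mm above the plate. Bore 14 mm, upright, 18 mm long; on the bracket's axis 60 mm beyond the foot's centre
- bush_lower (a point): centre of the lower bush's mouth, 46 mm above the plate, straight below the upper one. Bore 14 mm, 18 mm long; below it 28 mm of free space to the plate
- spot (a point): point on the plate's top face on the axis of the two bushes: where the punch's point must end
- chisel: short cold chisel in the block, 12 mm shank, 90 mm long, leave alone
- drift: short pin drift in the block, 12 mm shank, 82 mm long, leave alone
- bolt_a: hexagon bolt, 12 mm shank, 48 mm high, standing on its head on the plate to the right of the bushes, leave alone
- bolt_b: the same to the left of the bushes, leave alone
- hammer: hammer, 280 mm, lying on the bench beyond the plate, leave alone
- spanner: spanner, 170 mm, lying on the bench to the right, leave alone
- tape: yellow tape measure, disc 110 mm wide and 32 mm high, on the bench to the left, leave alone
- disc: dark flap disc 115 mm wide, 10 mm high, on the bench to the left, nearer the robot, leave alone

How it is judged (in metres and radians):
On the way, in this order (a step that is already met when the one before it is completed fails the run):
1. the punch, held upright (within 0.15 rad), has its point on the plate through the left bolt hole (horizontal distance between punch_tip and hole_left below 0.005 m and z of punch_tip in the frame of hole_left below 0.004 m and contact force between punch and plate above 0.5 N and contact force between the fingers and punch above 2 N and angle between the z axis of punch and the z axis of bracket, either way round below 0.15 rad), for 0.1 s.
2. then its point is on the plate through the right bolt hole (horizontal distance between punch_tip and hole_right below 0.005 m and z of punch_tip in the frame of hole_right below 0.004 m and contact force between punch and plate above 0.5 N and contact force between the fingers and punch above 2 N and angle between the z axis of punch and the z axis of bracket, either way round below 0.15 rad), for 0.1 s.
3. then its point has come through the upper bush, above the plate and in line with the lower bush (horizontal distance between punch_tip and spot below 0.007 m and z of punch_tip in the frame of spot between 0.01 and 0.072 m and angle between the z axis of punch and the z axis of bracket, either way round below 0.15 rad and contact force between the fingers and punch above 2 N), for 0.05 s.
At the end, for the whole second after the job is handed in: the punch stands upright (within 0.05 rad) through both bushes with its point on the plate within 4 mm of their axis, still gripped in the fingers (over 2 N) and at rest, and is pressed on the plate with 2.2 to 50 N, more than its own weight (horizontal distance between punch_tip and spot below 0.004 m and z of punch_tip in the frame of spot below 0.004 m and angle between the z axis of punch and the z axis of bracket, either way round below 0.05 rad and contact force between punch and plate between 2.2 and 50 N and contact force between the fingers and punch above 2 N and linear speed of punch below 0.02 m/s); the arm keeps its last pose, push and grip.
It fails at once if the punch is rammed into the plate (over 70 N) (contact force between punch and plate above 70 N).
It fails at once if another tool or a bolt is shifted by more than 30 mm or a bolt knocked over (distance of any of hammer, spanner, tape, disc, bolt_a, bolt_b, chisel, drift from where it was at the start of the episode above 0.03 m or angle between any of bolt_a, bolt_b's own z axis and vertical above 0.6 rad).
It also fails if it takes over 53 s, if anything falls off the work surface, if the arm or the gripper's body presses on something with over 40 N, if the wrist force passes 120 N, or if a joint passes its speed limit or range.

## Working session

There is one attempt and no reset: what is moved stays moved. The work goes in short steps, Python scripts to look and compute and a tool call to move; the robot and the scene stay as the last step left them, time stands still between calls to the robot, and variables do not carry over. Pictures are saved under pics/ and viewed, at most 13 in all, crops included, and the job is handed in when it is done.

Besides the shell and the picture viewer there is one more tool, called after "Emit:" as name(argument=value, ...) on one line, values as JSON. arm_command: Moves the arm, as the interface text tells. Its arguments: {"type":"object","properties":{"steps":{"type":"array","items":{"type":"array","items":{"type":"number"}}},"force":{"type":"number"}},"required":["steps"]}

```bash
mkdir -p pics; cat > h.py <<'E'
from cell import monitor, imaging, job, find_in, trace
import numpy as np, cv2
def save(c,n): cv2.imwrite('pics/'+n+'.png',cv2.cvtColor(c['img'],cv2.COLOR_RGB2BGR))
def proj(c,P):
    V=np.array(c['view'],float); P=np.atleast_2d(np.array(P,float))
    r,_=cv2.Rodrigues(V[:3,:3]); return cv2.projectPoints(P,r,V[:3,3],np.array(c['mtx'],float),np.array(c['D'],float))[0][:,0]
def ray(c,uv):
    V=np.array(c['view'],float); u=cv2.undistortPoints(np.array([[uv]],float),np.array(c['mtx'],float),np.array(c['D'],float))[0,0]
    return -V[:3,:3].T@V[:3,3], V[:3,:3].T@np.array([u[0],u[1],1.])
def atz(c,uv,z):
    o,d=ray(c,uv); return o+d*(z-o[2])/d[2]
E
python3 - <<'E'
from h import *
s=monitor.read_state(); print({k:np.round(v,3) for k,v in s.items()})
ims=[]
for n in ['scene','top']:
    c=imaging.camera(n); save(c,n); ims.append(c['img'])
    V=np.array(c['view']); print(n,-V[:3,:3].T@V[:3,3], c['mtx'][0])
    for t in ['punch','block','bracket','plate','chisel','drift','bolt_a','hole_left','bush_upper']:
        try: print(t,[(np.round(r['rect'],1),round(r['p'],2)) for r in find_in(c,t)[:3]])
        except Exception as e: print(t,e)
E
```

```text
{'clock': np.float64(0.0), 'joints': array([ 1.083,  0.3  ,  1.522, -0.   ,  1.321, -0.067]), 'qd': array([ 0.   ,  0.001,  0.001,  0.001, -0.002,  0.002]), 'effort': array([ 0.0000e+00, -5.3182e+01, -3.5273e+01,  7.1000e-02,  2.5000e-02,
       -0.0000e+00]), 'eef_pos': array([224.552, 501.806, 223.88 ]), 'eef_rot': array([-3.14 , -0.   ,  2.721]), 'wrist_force': array([-0.053,  0.008,  0.142]), 'moment': array([-0.043, -0.032,  0.067]), 'finger_force': np.float64(0.0), 'finger_gap': np.float64(93.709)}
scene [1499.71181905   52.95526742  652.09223474] [402.3837509    0.         253.00654952]
punch [(array([154.7, 167.1,   9.6,  39.8]), 0.64)]
block [(array([152.4, 192.5,  46.8,  34.2]), 0.91)]
bracket [(array([258.2, 189.3,  67.2,  42.5]), 0.79)]
plate [(array([256.8, 212.2, 112.7,  50.4]), 0.85), (array([394.2, 237.9,  44.2,  29.2]), 0.41)]
chisel [(array([137.7, 175.7,   5.7,  10.3]), 0.46)]
drift []
bolt_a [(array([214.1, 209.4,   5.6,  14.1]), 0.66)]
hole_left [(array([257.6, 187.3,  66.8,  44.6]), 0.91)]
bush_upper [(array([259.9, 185.2,  69.1,  39.2]), 0.77)]
top [ 430.23701097   31.80238607 1229.1721015 ] [352.22762887   0.         260.46564959]
punch []
block [(array([354.4, 232.3,  42.2,  28.2]), 0.62), (array([255.5, 226.6,  56.2,  45.7]), 0.53)]
bracket [(array([257.9, 227.5,  60. ,  49. ]), 0.68)]
plate [(array([260.9, 217.1,  97.5,  71.9]), 0.78)]
chisel []
drift [(array([155.2, 251.4,  30.8,  29.8]), 0.3)]
bolt_a []
hole_left [(array([255.4, 228.9,  62.2,  51.5]), 0.65)]
bush_upper [(array([255.9, 229.2,  62.1,  49.1]), 0.92)]
```

```bash
python3 - <<'E'
import cv2,numpy as np
a=cv2.imread('pics/top.png')[165:285,130:400]; b=cv2.imread('pics/scene.png')[130:250,110:380]
a=cv2.resize(a,None,fx=2.4,fy=2.4,interpolation=2); b=cv2.resize(b,None,fx=2.4,fy=2.4,interpolation=2)
cv2.imwrite('pics/crop1.png',np.vstack([a,b])); print(a.shape)
E
```

```text
(288, 648, 3)
```

View pics/crop1.png

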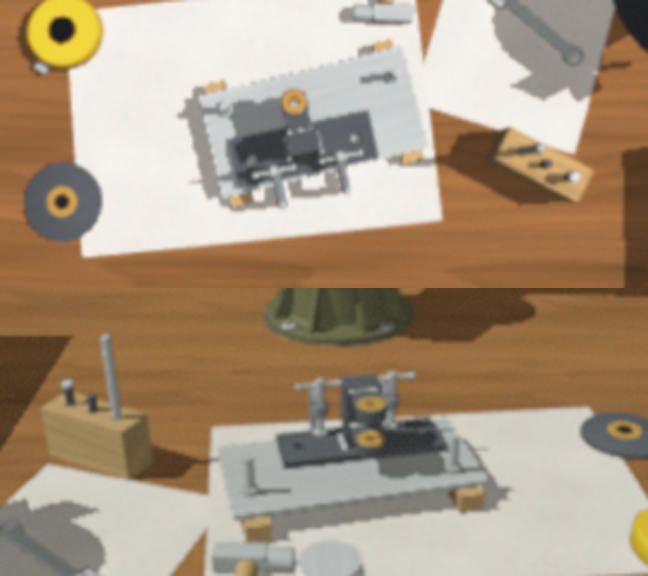

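The picture shows the block right of the plate. The punch is in the hole nearest the plate: head around scene pixel (154,150), hole around top pixel (345,228). The bracket's bush is at top pixel (252,207) and the bolt holes at about (231,230) and (277,222). I'll get rough positions next.

```bash
python3 - <<'E'
from h import *
c=imaging.camera('top')
f=lambda x,y:(130+x/2.4,165+y/2.4)
for n,p,z in [('hole',(520,152),70),('mid',(543,163),70),('far',(572,177),100),('punchhead',(538,147),180),('bush',(293,101),125),('hr',(354,138),43),('hl',(246,160),43)]: print(n,np.round(atz(c,f(*p),z)))
s=imaging.camera('scene'); print('scene head',np.round(atz(s,(110+107/2.4,130+(337-288)/2.4),180)), 'entry',np.round(atz(s,(110+117/2.4,130+(415-288)/2.4),70)), 'bush',np.round(atz(s,(110+372/2.4,130+(404-288)/2.4),125)))
w=imaging.camera('wrist');save(w,'w0');V=np.array(w['view'])
st=monitor.read_state()
from scipy.spatial.transform import Rotation as R
Rt=R.from_euler('xyz',st['eef_rot']).as_matrix()
print('cam in tool',np.round(Rt.T@(-V[:3,:3].T@V[:3,3]-st['eef_pos'])),'axes in tool (rows cam)\n',np.round(V[:3,:3]@Rt,2),w['mtx'][0])
E
```

```text
hole [ 477. -259.   70.]
mid [ 462. -291.   70.]
far [ 443. -322.  100.]
punchhead [ 479. -255.  180.]
bush [538.  53. 125.]
hr [495. -31.  43.]
hl [462. 119.  43.]
scene head [ 482. -254.  180.] entry [ 472. -258.   70.] bush [540.  56. 125.]
cam in tool [  77.   -0. -160.] axes in tool (rows cam)
 [[ 0.    1.   -0.  ]
 [-0.96  0.   -0.27]
 [-0.27  0.    0.96]] [331.39583302   0.         255.48702544]
```

Emit:
arm_command(steps=[[1,-410,-317,-40,-24],[1,-410,-317,-40,-24],[1,-410,-317,-40,-24],[1,-410,-317,-40,-24],[1,-410,-317,-40,-24],[1,-410,-317,-40,-24],[1,-410,-317,-40,-24],[1,-410,-317,-40,-24],[1,-410,-317,-40,-24],[1,-410,-317,-40,-24],[1,-410,-317,-40,-24],[1,-410,-317,-40,-24]])

```text
clock: 2.65
eef_pos: [469.0, 46.1, 264.5]
eef_rot: [3.141, 0.0, 3.141]
wrist_force: [0.0, 0.6, 0.2]
finger_gap: 94.2
finger_force: 0.0
```

```bash
python3 - <<'E'
from h import *
w=imaging.camera('wrist');save(w,'w1');st=monitor.read_state();print(st['clock'],st['eef_pos'],st['eef_rot'],st['qd'])
B=np.array([478,44,33]);t=.216;Z=np.array([[np.cos(t),-np.sin(t),0],[np.sin(t),np.cos(t),0],[0,0,1]])
P=[B+Z@p for p in [(0,75,10),(0,-75,10),(60,0,92),(60,0,46)]];print(proj(w,P))
for t in ['bracket','bush_upper']: print(t,[(np.round(r['rect'],1),round(r['p'],2)) for r in find_in(w,t)[:3]])
E
```

```text
2.7 [469.11434852  46.05925024 264.53226418] [3.14152799e+00 1.85555661e-04 3.14105619e+00] [-2.04479298e-03 -5.07633528e-05 -2.76254650e-03 -1.46443760e-03
  1.07100920e-03 -3.31355250e-03]
[[317.00314152 162.76816942]
 [192.76784862 189.40011678]
 [266.96567127 252.42515412]
 [265.6068802  234.34037546]]
bracket [(array([252.4, 188.2, 173.7, 166.2]), 0.61)]
bush_upper [(array([249.4, 189. , 178.5, 160.8]), 0.82)]
```

View pics/w1.png

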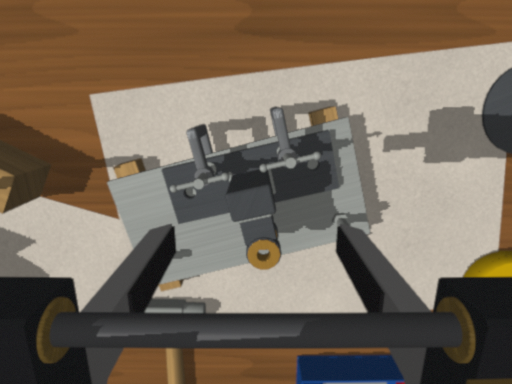

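The wrist picture shows the bracket from above: bush ring at (263,253), right bolt hole near (190,192), left one in shadow near (318,160). I'll refine these.

```bash
python3 - <<'E'
from h import *
im=cv2.imread('pics/w1.png'); h=cv2.cvtColor(im,cv2.COLOR_BGR2HSV)
m=cv2.inRange(h,(8,110,90),(28,255,255))[235:275,240:290]
cs=max(cv2.findContours(m,0,1)[0],key=cv2.contourArea); print('ring',np.array(cv2.fitEllipse(cs)[0])+(240,235),cv2.fitEllipse(cs)[1:])
c=im[135:285,150:350].astype(float)/255; g=(np.clip(c*1.5,0,1)**.45*255).astype(np.uint8)
cv2.imwrite('pics/w1c.png',cv2.resize(g,None,fx=4,fy=4,interpolation=cv2.INTER_CUBIC))
E
```

```text
ring [263.32402611 253.94104004] ((28.537025451660156, 31.706192016601562), 86.80250549316406)
```

View pics/w1c.png

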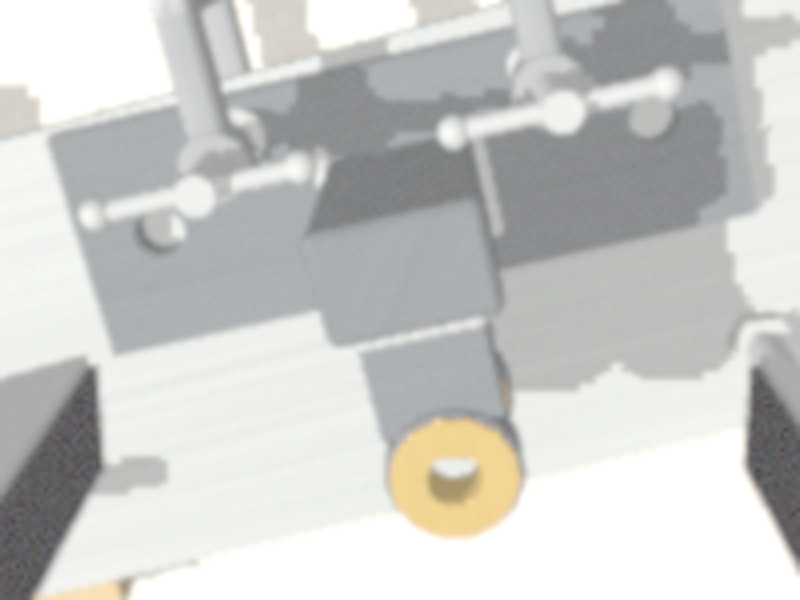

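```bash
python3 - <<'E'
from h import *
from scipy.optimize import least_squares
w=imaging.camera('wrist')
f=lambda x,y:np.array((150+x/4-.4,135+y/4-.4))
obs=np.array([f(652,114),f(162,229),(263.5,254)])
L=np.array([(0,75,10),(0,-75,10),(60,0,92)],float)
def W(q,L):
    t=q[2];Z=np.array([[np.cos(t),-np.sin(t),0],[np.sin(t),np.cos(t),0],[0,0,1]]);return np.array([q[0],q[1],33])+np.atleast_2d(L)@Z.T
r=least_squares(lambda q:(proj(w,W(q,L))-obs).ravel(),[478,44,.216]);print(r.x,r.fun)
print('hl,hr,bush',np.round(W(r.x,L),1))
t=r.x[2];Z=np.array([[np.cos(t),-np.sin(t),0],[np.sin(t),np.cos(t),0],[0,0,1]])
for n,p in [('r end',(92,215)),('r mid',(197,197)),('r end2',(300,166)),('l end',(453,132)),('l mid',(563,110)),('l end2',(668,82))]:
    for z in (95,125): print(n,z,np.round((atz(w,f(*p),z)-np.array([r.x[0],r.x[1],33]))@Z))
c=imaging.camera('scene'); print(proj(c,W(r.x,L)))
st=monitor.read_state();print(st['clock'])
E
```

```text
[4.80010910e+02 3.93179068e+01 2.34428344e-01] [ 0.3817888   0.05374633 -0.56866597  0.1332848   0.14645162 -0.12120709]
hl,hr,bush [[462.6 112.3  43. ]
 [497.4 -33.6  43. ]
 [538.4  53.3 125. ]]
r end 95 [-19. -77.  62.]
r end 125 [-25. -68.  92.]
r mid 95 [-18. -49.  62.]
r mid 125 [-24. -43.  92.]
r end2 95 [-19. -22.  62.]
r end2 125 [-25. -17.  92.]
l end 95 [-19.  18.  62.]
l end 125 [-25.  19.  92.]
l mid 95 [-18.  46.  62.]
l mid 125 [-24.  45.  92.]
l end2 95 [-19.  73.  62.]
l end2 125 [-25.  69.  92.]
[[283.66524321 189.99394126]
 [234.0790052  195.71395771]
 [263.97588113 177.98957487]]
2.9
```

Emit:
arm_command(steps=[[1,29,-303,0,0],[1,29,-303,0,0],[1,29,-303,0,0],[1,29,-303,0,0],[1,29,-303,0,0],[1,29,-303,0,0],[1,29,-303,0,0],[1,29,-303,0,0]])

```text
clock: 3.9
eef_pos: [440.2, -256.6, 264.6]
eef_rot: [-3.142, 0.0, 3.141]
wrist_force: [-1.3, 0.6, -0.4]
finger_gap: 93.4
finger_force: 0.0
```

```bash
python3 - <<'E'
from h import *
w=imaging.camera('wrist');save(w,'w2');st=monitor.read_state();print(st['clock'],st['eef_pos'],st['eef_rot'],st['joints'])
print(proj(w,[(478,-257,180),(478,-257,70)]))
for t in ['punch','block']: print(t,[(np.round(r['rect'],1),round(r['p'],2)) for r in find_in(w,t)[:3]])
E
```

```text
3.95 [ 440.17354938 -256.66217387  264.67142089] [-3.14143044e+00  3.38368225e-04  3.14134537e+00] [-5.99815233e-01  1.79460147e-01  1.57578773e+00  5.80022014e-05
  1.38597389e+00 -2.17037490e+00]
[[255.72484463 248.70670231]
 [255.68579978 206.56523887]]
punch [(array([257.3, 229.6,  15.2,  52.1]), 0.91), (array([460.4, 209.4, 102.7, 126.5]), 0.66)]
block [(array([226.5, 189. , 119. ,  92.2]), 0.85)]
```

View pics/w2.png

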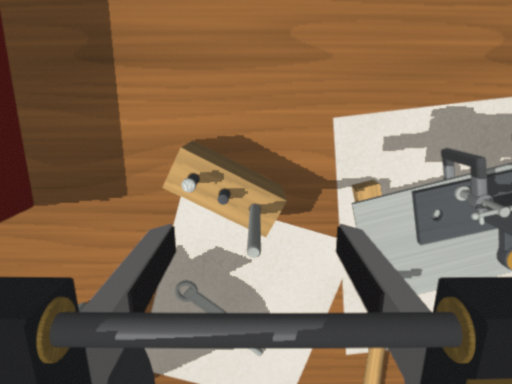

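The picture shows the punch standing upright between the fingers: head at about (254,250), entering the block near (255,207). The other tools are at (190,184) and (223,197).

```bash
python3 - <<'E'
from h import *
w=imaging.camera('wrist')
r=trace(w,'punch')[0];m=r['region'];print(r['p'],r['rect'])
for y in range(200,262,4):
    x=np.flatnonzero(m[y]); 
    if len(x): print(y,x.min(),x.max(),(x.min()+x.max())/2)
i=w['img'][195:265,235:275]; cv2.imwrite('pics/w2c.png',cv2.resize(i[...,::-1],None,fx=8,fy=8,interpolation=cv2.INTER_CUBIC))
E
```

```text
0.96 [257.6, 231.5, 15.9, 55.0]
204 253 258 255.5
208 250 260 255.0
212 250 260 255.0
216 249 260 254.5
220 249 260 254.5
224 249 260 254.5
228 249 260 254.5
232 248 260 254.0
236 248 260 254.0
240 248 260 254.0
244 248 261 254.5
248 247 261 254.0
252 247 260 253.5
256 250 258 254.0
```

View pics/w2c.png

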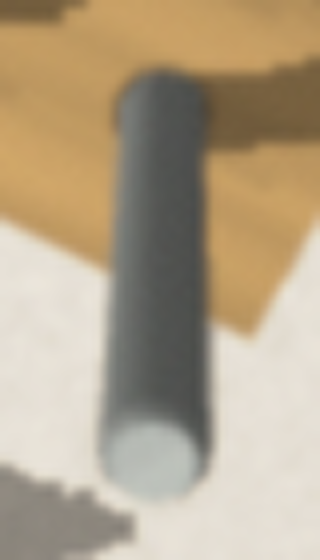

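```bash
python3 - <<'E'
from h import *
w=imaging.camera('wrist')
a=atz(w,(253.7,252.1),180);b=atz(w,(254.7,207),70);print(a,b,'lean deg',np.degrees((a-b)[:2]/110))
s=imaging.camera('scene');t=imaging.camera('top')
r=trace(s,'punch')[0];m=r['region'];ys,xs=np.nonzero(m);print(r['p'],ys.min(),ys.max(),xs[ys<ys.min()+4].mean(),xs[ys>ys.max()-4].mean())
print(proj(s,[a,b]),proj(t,[a,b]));print(monitor.read_state()['clock'])
E
```

```text
[ 480.80912334 -259.32028843  180.        ] [ 478.33909576 -258.80348776   70.        ] lean deg [ 1.28656505 -0.26918634]
0.46 150 185 153.4 158.25
[[152.61120637 150.29702791]
 [157.96222941 183.97803928]] [[355.70887141 225.75737405]
 [346.51143655 228.00497245]]
4.35
```

Emit:
arm_command(steps=[[1,-40,-2.5,0,10],[1,-40,-2.5,0,20],[1,-40,-2.5,0,30],[1,-40,-2.5,0,40],[1,-40,-2.5,0,50],[1,-40,-2.5,0,60],[1,-40,-2.5,0,70],[1,-40,-2.5,0,80],[1,-40,-2.5,0,90],[1,-40,-2.5,0,90],[1,-40,-2.5,0,90]])

```text
clock: 5.72
eef_pos: [479.8, -260.3, 264.4]
eef_rot: [-3.142, -0.0, 1.573]
wrist_force: [-0.1, 0.3, 0.1]
finger_gap: 93.7
finger_force: 0.0
```

```bash
python3 - <<'E'
from h import *
w=imaging.camera('wrist');st=monitor.read_state();print(st['clock'],st['eef_pos'],st['eef_rot'])
r=trace(w,'punch')[0];m=r['region'];print(r['p'],r['rect'])
for y in list(range(190,330,8)):
    x=np.flatnonzero(m[y])
    if len(x): print(y,x.min(),x.max())
print(proj(w,[(480.8,-259.3,180),(478.3,-258.8,70)]))
E
```

```text
5.775 [ 479.79881459 -260.34272103  264.42051069] [-3.14150314e+00 -2.39659392e-05  1.57210979e+00]
0.61 [258.6, 185.8, 17.2, 43.3]
190 250 263
198 249 263
206 253 260
[[255.55396037 202.95149564]
 [253.16839163 172.58922253]]
```

Emit:
arm_command(steps=[[1,1,1,30,0],[1,1,1,60,0],[1,1,1,90,0],[1,1,1,114,0],[1,1,1,114,0],[0.4,1,1,114,0],[0.15,1,1,114,0],[0.1,1,1,114,0],[0,1,1,114,0],[0,1,1,114,0],[0,1,1,114,0],[0,1,1,114,0],[0,1,1,114,0]], force=50)

```text
clock: 7.45
eef_pos: [480.8, -259.3, 150.4]
eef_rot: [-3.142, -0.0, 1.569]
wrist_force: [0.4, 0.2, -0.2]
finger_gap: 17.6
finger_force: 0.0
```

Emit:
arm_command(steps=[[0,0,0,0,0],[0,0,0,0,0],[0,0,0,0,0],[0,0,0,0,0]])

```text
clock: 7.95
eef_pos: [480.7, -259.3, 150.4]
eef_rot: [-3.141, -0.0, 1.569]
wrist_force: [-3.8, 0.9, 1.5]
finger_gap: 11.4
finger_force: 50.0
```

Emit:
arm_command(steps=[[0,0,0,-20,0],[0,0,0,-50,0],[0,0,0,-90,0],[0,0,0,-130,0],[0,0,0,-140,0],[0,0,0,-140,0]])

```text
clock: 8.7
eef_pos: [480.9, -259.3, 289.9]
eef_rot: [3.141, -0.0, 1.569]
wrist_force: [-0.6, 0.3, -1.3]
finger_gap: 11.2
finger_force: 50.0
```

```bash
python3 - <<'E'
from h import *
st=monitor.read_state();p=st['eef_pos'];print(st['clock'],p,st['wrist_force'],st['finger_gap'])
out=[]
for n in ['wrist','scene','top']:
    c=imaging.camera(n);save(c,n+'3')
    q=proj(c,[p+(0,0,-140),p+(0,0,-130),p+(0,0,-19),p+(0,0,30)]);print(n,np.round(q,1).tolist())
    r=trace(c,'punch');print([(x['p'],np.round(x['rect'],1)) for x in r[:2]])
    if n=='top':continue
    u,v=q[0].astype(int);i=c['img'][max(0,v-50):v+50,u-60:u+60];print(u-60,max(0,v-50));out.append(cv2.resize(i[...,::-1],(600,500) if n=='wrist' else (400,333),interpolation=2))
cv2.imwrite('pics/t3.png',out[0]);cv2.imwrite('pics/t3s.png',out[1])
E
```

```text
8.7 [ 480.91669155 -259.29508909  289.87425512] [-0.55101     0.31315527 -1.34572593] 11.198145689222617
wrist [[254.4, 186.4], [254.4, 189.1], [254.0, 238.0], [253.6, 282.3]]
[(0.79, array([258.2, 234.9,  25.5, 107.7])), (0.55, array([240.4, 188.6,  83.6, 106.1]))]
194 136
scene [[154.0, 160.0], [153.6, 156.8], [148.2, 119.5], [145.6, 101.9]]
[(0.47, array([151.2, 140.9,   9.8,  44.9]))]
94 109
top [[353.0, 226.2], [353.9, 226.0], [364.7, 224.2], [370.3, 223.3]]
[(0.53, array([360.6, 223.3,  14.5,   4.4]))]
```

View pics/t3.png

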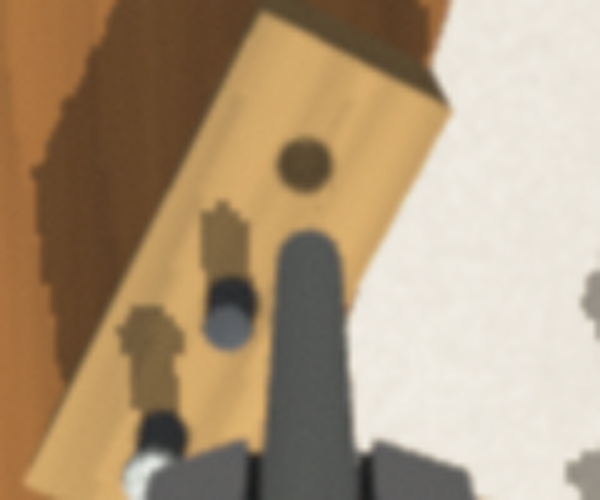

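The picture shows the punch hanging straight in the grip, lower end at about wrist pixel (256,182), with the block hole beyond it. Lean is negligible. Next I go over the left hole.

Emit:
arm_command(steps=[[0,35,-2,0,0],[0,75,-4,0,0],[0,120,-6,0,0],[0,165,-8,0,0],[0,210,-10,0,0],[0,255,-13,0,0],[0,300,-15,0,0],[0,340,-17,0,0],[0,365,-18.5,0,0],[0,371,-18.5,0,0],[0,371,-18.5,0,0],[0,371,-18.5,0,0]], force=60)

```text
clock: 10.5
eef_pos: [463.2, 110.9, 290.4]
eef_rot: [-3.141, 0.0, 1.568]
wrist_force: [-0.3, -0.3, -0.9]
finger_gap: 11.1
finger_force: 60.0
```

```bash
cat > look.py <<'E'
from h import *
import sys
k=sys.argv[1]
st=monitor.read_state();p=st['eef_pos'];print(st['clock'],p,st['wrist_force'],st['finger_gap'])
c=imaging.camera('wrist');save(c,'w'+k)
q=proj(c,[p+(0,0,-140),p+(0,0,-130),p+(0,0,-19),(462.6,112.3,43),(497.4,-33.6,43),(538.4,53.3,125)]);print(np.round(q,1).tolist())
u,v=q[0].astype(int);i=c['img'][v-60:v+60,u-80:u+80].astype(float)/255;print(u-80,v-60)
i=(np.clip(i*1.4,0,1)**.5*255).astype(np.uint8)
cv2.imwrite('pics/t'+k+'.png',cv2.resize(i[...,::-1],None,fx=5,fy=5,interpolation=2))
E
python3 look.py 4
```

```text
10.5 [463.1600776  110.89018683 290.36342661] [-0.30324487 -0.27466604 -0.94271186] 11.098264170599094
[[254.5, 186.3], [254.4, 189.1], [254.0, 238.0], [254.2, 163.8], [280.1, 269.3], [326.0, 233.0]]
174 126
```

View pics/t4.png

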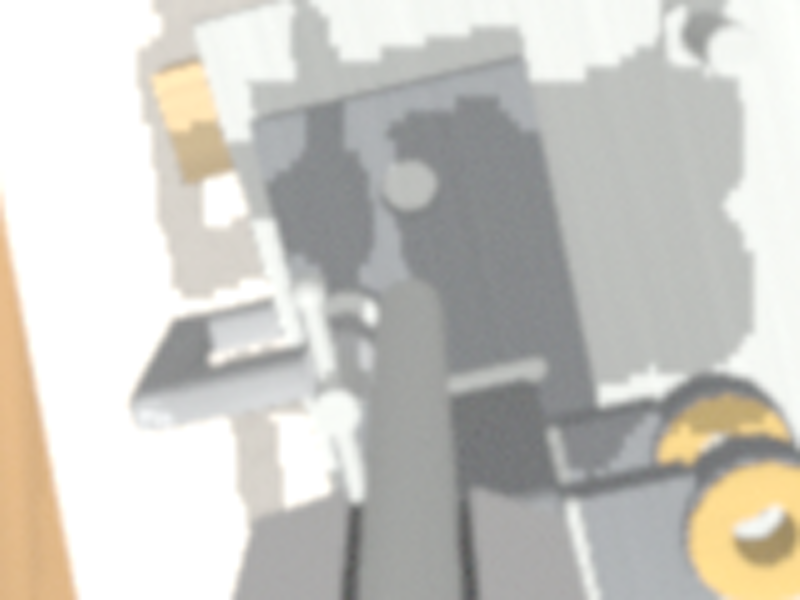

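The picture shows the left hole at (255.6,162.6) in wrist pixels, nearly in line with the punch's lower end at (256,181). The correction is about +1.5 mm in y and -0.6 mm in x.

Emit:
arm_command(steps=[[0,1.5,-0.6,20,0],[0,1.5,-0.6,50,0],[0,1.5,-0.6,80,0],[0,1.5,-0.6,98,0],[0,1.5,-0.6,102,0],[0,1.5,-0.6,102,0]])

```text
clock: 11.3
eef_pos: [462.7, 112.9, 188.9]
eef_rot: [3.141, -0.0, 1.568]
wrist_force: [0.2, 0.2, -0.6]
finger_gap: 10.7
finger_force: 60.0
```

```bash
python3 look.py 5
```

```text
11.3 [462.69830227 112.92716193 188.94099691] [ 0.17624166  0.20256369 -0.62058498] 10.72821031734637
[[254.4, 186.4], [254.3, 189.1], [253.9, 238.0], [254.3, 185.4], [287.1, 317.2], [353.4, 286.5]]
174 126
```

View pics/t5.png

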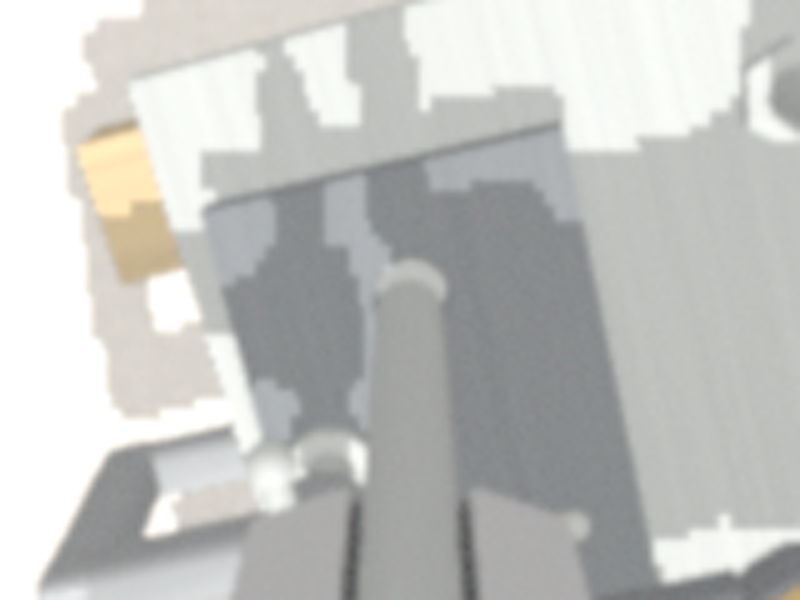

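The picture shows the hole rim concentric with the punch, columns 411 and 411 in the crop. I'll go down into the hole.

Emit:
arm_command(steps=[[0,0,0,6,0],[0,0,0,11,0],[0,0,0,13,0],[0,0,0,14,0],[0,0,0,14.5,0],[0,0,0,15,0],[0,0,0,15,0]])

```text
clock: 12.22
eef_pos: [462.5, 113.2, 173.6]
eef_rot: [3.141, 0.0, 1.569]
wrist_force: [1.2, -0.1, 0.5]
finger_gap: 11.3
finger_force: 60.0
```

Emit:
arm_command(steps=[[0,0,0,0.5,0],[0,0,0,0.5,0],[0,0,0,0.5,0]])

```text
clock: 12.6
eef_pos: [462.6, 113.2, 173.1]
eef_rot: [3.141, -0.0, 1.569]
wrist_force: [-0.2, -0.8, 2.2]
finger_gap: 11.3
finger_force: 60.0
```

Emit:
arm_command(steps=[[0,0,0,0.5,0],[0,0,0,0.5,0],[0,0,0,0.5,0]])

```text
clock: 12.98
eef_pos: [462.6, 113.2, 172.8]
eef_rot: [3.141, -0.0, 1.569]
wrist_force: [0.9, -0.8, 5.2]
finger_gap: 11.1
finger_force: 60.0
```

Emit:
arm_command(steps=[[0,0,0,-20,0],[0,0,0,-60,0],[0,0,0,-100,0],[0,-20,5,-117,0],[0,-60,14,-117,0],[0,-100,24,-117,0],[0,-135,32,-117,0],[0,-145.5,35,-117,0],[0,-145.5,35,-117,0],[0,-145.5,35,-117,0]])

```text
clock: 14.22
eef_pos: [497.0, -31.4, 289.4]
eef_rot: [-3.141, -0.0, 1.57]
wrist_force: [-1.4, -0.2, -0.5]
finger_gap: 11.1
finger_force: 60.0
```

```bash
python3 look.py 6
```

```text
14.225 [497.00870947 -31.36185359 289.39975875] [-1.40462372 -0.20330526 -0.54961455] 11.098180898477471
[[254.5, 186.4], [254.4, 189.2], [254.0, 238.0], [224.2, 40.5], [255.0, 166.9], [298.5, 92.7]]
174 126
```

View pics/t6.png

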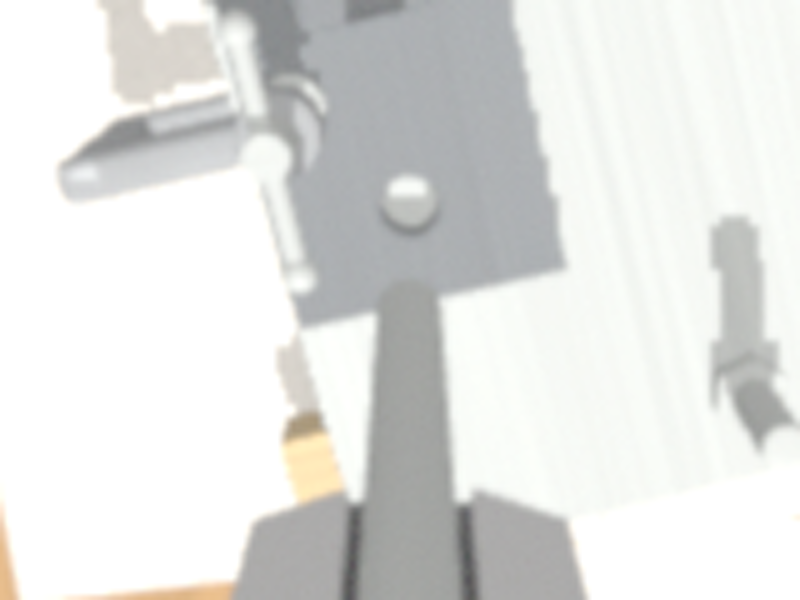

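The picture shows the right hole at wrist pixel (255.6,166). Against the left-hole reference the punch is about 1.5 mm too far +y and is in line in x.

Emit:
arm_command(steps=[[0,-1.5,0,20,0],[0,-1.5,0,50,0],[0,-1.5,0,80,0],[0,-1.5,0,98,0],[0,-1.5,0,105,0],[0,-1.5,0,110,0],[0,-1.5,0,113,0],[0,-1.5,0,115,0],[0,-1.5,0,115.7,0],[0,-1.5,0,115.7,0]])

```text
clock: 15.52
eef_pos: [497.2, -33.9, 173.9]
eef_rot: [3.141, 0.0, 1.569]
wrist_force: [0.1, 0.0, -0.7]
finger_gap: 11.1
finger_force: 60.0
```

Emit:
arm_command(steps=[[0,0,0,0.7,0],[0,0,0,1.2,0],[0,0,0,1.2,0],[0,0,0,1.2,0]])

```text
clock: 16.02
eef_pos: [497.3, -33.9, 172.8]
eef_rot: [3.141, 0.0, 1.569]
wrist_force: [0.1, 0.2, 4.6]
finger_gap: 11.3
finger_force: 60.0
```

Emit:
arm_command(steps=[[0,0,0,0,0],[0,0,0,-20,0],[0,0,0,-60,0],[0,0,0,-100,0],[0,10,5,-117,0],[0,40,19,-117,0],[0,75,35,-117,0],[0,87,41,-117,0],[0,87,41,-117,0],[0,87,41,-117,0]])

```text
clock: 17.27
eef_pos: [538.0, 52.2, 289.4]
eef_rot: [-3.141, 0.0, 1.568]
wrist_force: [-0.2, -0.5, -1.4]
finger_gap: 11.1
finger_force: 60.0
```

```bash
python3 look.py 7
```

```text
17.275 [538.04760045  52.20608694 289.44534556] [-0.23464889 -0.49706254 -1.38282021] 11.070734718263461
[[254.5, 186.3], [254.5, 189.1], [254.0, 238.0], [191.6, 115.8], [223.9, 229.6], [254.9, 179.2]]
174 126
```

View pics/t7.png

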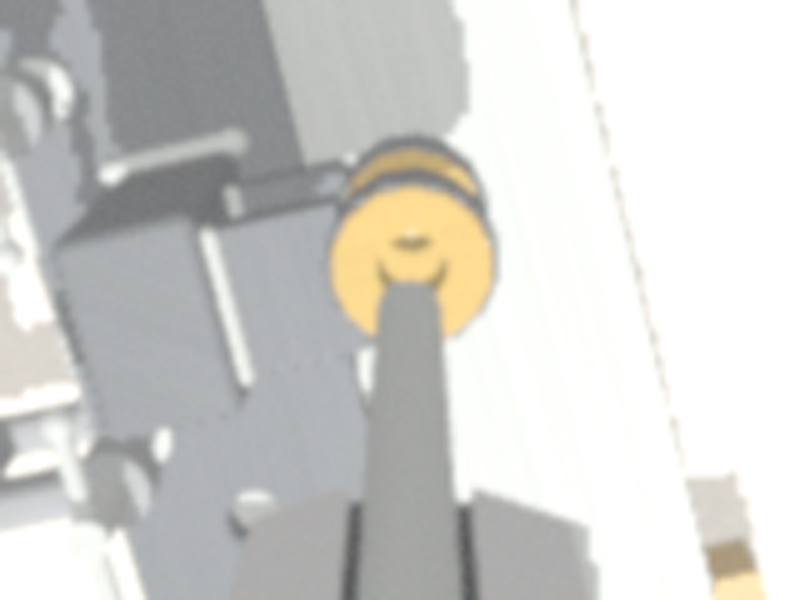

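The picture shows the bush ring centred at crop (413,262) and the bar at column 410, so the shift is about +0.5 mm in x and +1 mm in y.

Emit:
arm_command(steps=[[0,1,0.5,10,0],[0,1,0.5,18,0],[0,1,0.5,24,0],[0,1,0.5,30,0],[0,1,0.5,36,0],[0,1,0.5,40,0],[0,1,0.5,40,0],[0,1,0.5,40,0]])

```text
clock: 18.32
eef_pos: [538.8, 53.9, 249.5]
eef_rot: [-3.141, 0.0, 1.569]
wrist_force: [-0.3, -1.9, -2.7]
finger_gap: 11.0
finger_force: 60.0
```

Emit:
arm_command(steps=[[0,-0.5,0,0,0],[0,-0.5,0,0,0],[0,-0.5,0,2,0]])

```text
clock: 18.7
eef_pos: [538.9, 53.6, 247.8]
eef_rot: [3.141, -0.0, 1.569]
wrist_force: [-0.8, -0.7, -0.5]
finger_gap: 11.1
finger_force: 60.0
```

```bash
python3 - <<'E'
from h import *
for k in range(4):
    imaging.camera('wrist');s=monitor.read_state();print(np.round(s['wrist_force'],2),np.round(s['moment'],3),np.round(s['eef_pos'],1))
E
```

```text
[ 0.12 -1.21 -0.34] [-0.423  0.03   0.028] [538.8  53.6 247.4]
[-0.61 -1.55 -1.25] [-0.434  0.021  0.019] [538.8  53.6 247.5]
[-0.32 -1.25 -2.33] [-0.463  0.041  0.011] [538.8  53.6 247.4]
[-0.79 -1.94 -1.33] [-0.414  0.041  0.015] [538.8  53.6 247.5]
```

Emit:
arm_command(steps=[[0,-0.6,0,0,0],[0,-0.6,0,0,0],[0,-0.6,0,0,0]])

```text
clock: 19.27
eef_pos: [538.8, 53.0, 247.6]
eef_rot: [3.142, -0.0, 1.569]
wrist_force: [0.2, -0.3, -1.2]
finger_gap: 10.7
finger_force: 60.0
```

```bash
python3 - <<'E'
from h import *
for k in range(3):
    imaging.camera('wrist');s=monitor.read_state();print(np.round(s['wrist_force'],2),np.round(s['moment'],3),np.round(s['eef_pos'],1))
E
```

```text
[-0.5  -0.83 -0.62] [-0.056  0.094 -0.066] [538.8  53.  247.6]
[ 0.76 -0.24 -1.22] [-0.055  0.019  0.003] [538.8  53.  247.6]
[-0.84  0.62 -1.78] [-0.031  0.052 -0.015] [538.8  53.  247.5]
```

Emit:
arm_command(steps=[[0,-0.5,0,5,0],[0,-0.5,0,12,0],[0,-0.5,0,20,0],[0,-0.5,0,26,0],[0,-0.5,0,32,0],[0,-0.5,0,36,0],[0,-0.5,0,40,0],[0,-0.5,0,42,0],[0,-0.5,0,42,0]])

```text
clock: 20.55
eef_pos: [538.8, 52.5, 205.5]
eef_rot: [-3.142, -0.0, 1.569]
wrist_force: [0.4, -0.2, -1.1]
finger_gap: 11.1
finger_force: 60.0
```

```bash
python3 - <<'E'
from h import *
for k in range(3):
    imaging.camera('wrist');s=monitor.read_state();print(np.round(s['wrist_force'],2),np.round(s['moment'],3),np.round(s['eef_pos'],1))
E
```

```text
[ 0.43  0.6  -0.92] [-0.089  0.112  0.012] [538.9  52.4 205.7]
[-0.07  0.49 -1.44] [-0.052  0.033  0.098] [538.9  52.5 205.7]
[-0.28 -0.49 -1.19] [-0.12   0.074  0.028] [538.9  52.5 205.7]
```

Tip is inside the lower bush without load. On down to the plate (contact near TCP z 173.2).

Emit:
arm_command(steps=[[0,0,0,6,0],[0,0,0,14,0],[0,0,0,22,0],[0,0,0,28,0],[0,0,0,31,0],[0,0,0,32,0],[0,0,0,32.8,0],[0,0,0,33.4,0],[0,0,0,33.4,0],[0,0,0,33.4,0]])

```text
clock: 21.95
eef_pos: [539.0, 52.5, 172.7]
eef_rot: [3.141, -0.0, 1.569]
wrist_force: [-1.8, -0.6, 5.3]
finger_gap: 11.1
finger_force: 60.0
```

Emit:
arm_command(steps=[[0,0,0,0.5,0],[0,0,0,0.9,0],[0,0,0,0.9,0],[0,0,0,0.9,0],[0,0,0,0.9,0]])

```text
clock: 22.58
eef_pos: [539.2, 52.5, 172.3]
eef_rot: [3.14, -0.0, 1.569]
wrist_force: [-2.4, 0.2, 8.9]
finger_gap: 11.2
finger_force: 60.0
```

```bash
python3 - <<'E'
from h import *
for k in range(4):
    c=imaging.camera('wrist');s=monitor.read_state();print(np.round(s['wrist_force'],2),np.round(s['moment'],3),np.round(s['eef_pos'],1),s['finger_force'])
c=imaging.camera('scene');save(c,'end');cv2.imwrite('pics/endc.png',cv2.resize(c['img'][120:240,120:380,::-1],None,fx=3,fy=3,interpolation=2))
E
```

```text
[-2.11  0.06  9.53] [-0.106  0.762  0.052] [539.2  52.5 172.3] 60.00585107918596
[-2.18  0.07  8.9 ] [-0.083  0.841  0.022] [539.2  52.5 172.3] 60.00578121165745
[-1.89  0.38  9.37] [-0.071  0.806  0.012] [539.2  52.5 172.3] 60.00586778274737
[-2.29 -0.11  9.11] [-0.106  0.841  0.002] [539.2  52.5 172.3] 60.00582031760132
```

View pics/endc.png

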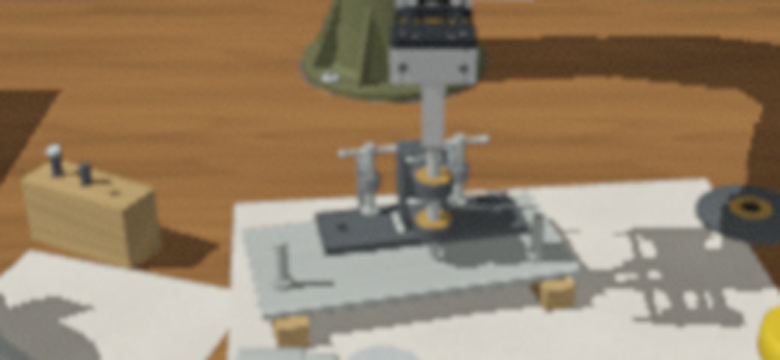

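The final picture shows the punch through both bushes at crop (433,180–215). The bolts are upright, and the other tools in view (the two in the block and the disc) look undisturbed. The push is steady at about 10 N.

```bash
python3 -c "
from cell import job; print(job.sign_off())"
```

```text
the job is handed in; nothing more can be done
None
```

The job is handed in: I touched the punch to the plate through the left hole, then the right, and it now stands through both bushes, gripped at 60 N and pressed on the plate at about 10 N; the sign-off gave no verdict.

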